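Load the particle analyser and slide its chamber cover shut

TASK

Slide the analyser's black chamber cover up its sloping deck until it is open, lay the blue sample cassette flat on the chamber floor (rib up, set down, not dropped), then slide the cover down until the chamber is fully closed. Keep the cassette from tipping over, and leave the yellow cassette, the bottle and the mouse where they are.

Things in the scene. Friction and masses are not known exactly. Their poses are not given: they have to be found in the camera images.
- analyser: White benchtop particle analyser on a dark grey foot, 220 mm wide, 345 deep, 305 high, fixed. Its deck slopes 30 degrees, low edge towards the robot; a white hood leans over the deck's upper end, so a vertical gripper does not fit over the opened handle. Origin on the bench below the chamber floor's centre; x to its rear, z up. Position and yaw vary.
- chamber: Black-lined well in the sloping deck: 104 mm along the slope, 78 wide, 54 deep. Origin at its floor's centre; x up the slope, y across, z square to the deck (30 degrees off vertical, towards the robot). Here the deck is at z = 54 mm; cover rails 8 mm high at y = +-49 to 54; the hood's face, square to the deck, at x = 132, z = 67 to 158, full width. The cover slides into a slot under the hood.
- cover (a joint): Slide of the chamber cover (black plate 118 x 94 x 5 mm lying on the deck), in m: 0 = fully closed, 0.115 = fully open (up the slope, along the chamber's x). It stays where it is left; moving it takes about 2 to 4 N. Starts closed or up to 60 mm open.
- cover_grip (a point): Grip point on the cover's orange handle, a block near the cover's lower edge: 30 mm along the slope, 16 wide, 28 high above the plate. The point is on its centre line, 6 mm below its top, at x = -42 mm + joint value and z = 82 mm in the chamber frame. Axes as the chamber's.
- cassette: Flat blue plastic sample cassette, 90 x 62 x 18 mm, with a white grip rib along the middle of its top (60 long, 14 thick, 28 high, whole height 46 mm). Origin at the centre of its underside, x along the length and rib, z up. Same both ways round, about 180 g. Starts flat on the bench left or right of the analyser.
- cassette_grip (a point): Grip point on the blue cassette's white rib, 41 mm above its underside, 5 mm below the rib's top, over its centre. Axes as the cassette's.
- spare: Flat yellow plastic sample cassette, 90 x 62 x 18 mm, with a white grip rib along the middle of its top (60 long, 14 thick, 28 high, whole height 46 mm). Origin at the centre of its underside, x along the length and rib, z up. Same both ways round, about 180 g. Starts flat on the bench left or right of the analyser. A bystander: not to be moved.
- bottle: Bystander: clear bottle with a blue cap, 64 mm in diameter, 150 mm high. Origin at the centre of its underside.
- mouse: Bystander: black computer mouse, 105 x 60 x 32 mm. Origin at the centre of its underside.

How it is judged:
By the outcome, as a careful person would: the job done as asked, in the order asked, and still so for the second after the job is handed in, with the robot touching nothing.
It also fails if it takes over 56 s, if anything falls off the work surface, if the arm or the gripper's body presses on something with over 40 N, if the wrist force passes 120 N, or if a joint passes its speed limit or range.

ROBOT

A 6-joint arm with a two-finger parallel gripper is mounted at the origin on the work surface. World frame = base frame: x ahead of the robot, y to its left, z up, the work surface at z = 0. Lengths are in mm, angles in rad, forces in N, time in s.
With the tool pointing down it reaches from about 350 to 875 mm from the base axis. Payload 4.2 kg.
Tool frame: the origin (TCP) lies on the mounting face of the last link; the fingertips stand 173 mm ahead of it and the grasp point (between the pads) lies grip_point_offset ahead of it (grip_point_offset is the distance from the TCP to the grasp point, in mm); z points along the fingers, y is the line along which they close (so a half turn about z gives the same grasp; the last joint's range is limited). The gripper opens to 85 mm and grips with 20 to 120 N. Pads are 22 mm wide; open, the fingers measure 114 mm over their backs; the gripper's body (76 mm by 85 mm) begins 54 mm behind the grasp point. The pads swing forward as they close: fully open they stand 13 mm farther back than shut.
Start: joints at [-1.001, 0.385, 0.008, 0, -1.194, -0.259], TCP at [191.154, -595.03, 404.712] pointing down, gripper open.
Joint ranges: [-3.14, 3.14], [-1.21, 2.06], [-1.07, 1.41], [-3.16, 2.05], [-2.99, -0.16], [-3.1, 3.1]. Speed limits (rad/s): [2.79, 2.79, 3.14, 3.14, 3.14, 3.14].

INTERFACE

Orientations are given as a unit quaternion [x, y, z, w].
In Python, from bench import read_state, get_image, job_done, recognise, place_of, grip_point_offset gives the robot as it stands. The module is installed in compiled form; this text tells all that it offers.
- The arm moves only by the tool carry_out, never from a script. Its arguments are lists of equal length, an entry for each row: "slide": the shift along the tool's x, y, z in m, a list of three; "roll": the turn about the tool's z in degrees; "claw": the finger opening in m, from 0 to 0.0854. A call has 1 to 8 rows; each row is the pose to reach, as a shift and turn from the pose commanded when the call began, along the tool's axes at that moment; what a row does not reach only later rows make up. A row lasts 1/8 s, in which the tool goes at most 62.5 mm and 10.7 degrees, less where a joint would pass 70% of its speed; a pose out of reach is approached as far as the arm can. A call with a gripper value outside its range is refused whole. The fingers move at their own pace and stop on an object; the grip force is fixed at half the most. Time passes only in rows, so rows that repeat a pose let the fingers close. It gives the time, the measured TCP pose, the force, the opening and the grip force at its end, in the units of the state.
- read_state(): the state, without advancing time (a new reading comes with each control period).
- get_image(name): name is "scene" or "side" or "wrist"; returns a dict with "img" (400x640x3 uint8, red, green, blue), "z_map" (400x640 float32, mm along the optical axis (not along the pixel's ray), 0 where there is no reading), "mtx" (3x3 intrinsics, pixels), "k1" (the pictures are not rectified: a ray, as slopes to the right and down, at radius r is drawn at 1 + k1 r^2 times it, then the intrinsics apply), "world_from_camera" (4x4, takes a point from camera to world coordinates); the wrist camera has in their place "T_tool_cam" (4x4, takes a point from camera to tool coordinates, whose origin is the TCP and whose axes are the flange's). Camera axes: x right, y up, looking along -z (the intrinsics and any distortion apply to the point x, -y, -z); pixel columns grow to the right and rows downward; lengths in mm; the calibration is good to about 2 mm. A picture is of the moment at which its call begins: read the wrist's pose just before it.
- job_done(): hands the job in; it is judged then, once.
Trained networks look in a picture, given as the dict that the camera call returned (one of the last four; its "shot" number tells which), for a name from the list of things; names that differ only in an ending like _2 or _b are one class to them, and where a whole thing is asked for, a point or a joint stands for the part that bears it (a point fixed in the world has none). Each returns a list of dicts, best first, with "conf" (0 to 1); they miss things now and then, are a little off and sometimes report something else, mostly with a low value. They report only what shows in the picture. A call takes as long as a camera call.
- recognise(picture, thing): "at" ([column, row] in pixels, amid what is visible of it).
- place_of(picture, thing): "at" ([column, row] in pixels: a listed point, or the origin of a listed thing).
The state is a dict: "clock": time; "joints": joint angles; "joint_vel": joint speeds; "joint_efforts": joint torques, N m; "position": TCP position; "ee_rot": TCP orientation; "contact_force": force on the tool from outside, world axes, zero at the start; "wrist_torque": the same for the moment, N m; "gripper_width": finger opening in mm; "grasp_force": force on a finger pad.
Only numpy, scipy, OpenCV 4.12 (cv2) and the standard library are available. Lean on these libraries where they do the work, as an engineer would, in place of code of your own. Each camera call takes 0.05 s, during which the arm holds its last target. There are 200 camera calls.

## Working session

There is one attempt and no reset: what is moved stays moved. The work goes in short steps, Python scripts to look and compute and a tool call to move; the robot and the scene stay as the last step left them, time stands still between calls to the robot, and variables do not carry over. Pictures are saved under pics/ and viewed, at most 10 in all, crops included, and the job is handed in when it is done.

Besides the shell and the picture viewer there is one more tool, called after "Emit:" in YAML: its name, and indented under it one key for each argument. carry_out: Moves the arm, as the interface text tells. Its arguments: {"type":"object","properties":{"slide":{"type":"array"},"roll":{"type":"array"},"claw":{"type":"array"}},"required":["slide","roll","claw"]}

```bash
mkdir -p pics; cat > h.py <<'E'
import numpy as np, cv2
from scipy.spatial.transform import Rotation as R
from bench import *
def ray(im,at):
    K=im["mtx"];d=np.array([(at[0]-K[0,2])/K[0,0],(at[1]-K[1,2])/K[1,1]]);u=d.copy()
    for _ in range(20): u=d/(1+im["k1"]*(u@u))
    return u
def camT(im,st=None):
    if "world_from_camera" in im: return np.array(im["world_from_camera"])
    T=np.eye(4);T[:3,:3]=R.from_quat(st["ee_rot"]).as_matrix();T[:3,3]=st["position"];return T@np.array(im["T_tool_cam"])
def pt(im,at,st=None,z=None,depth=None):
    u=ray(im,at);T=camT(im,st);d=T[:3,:3]@np.array([u[0],-u[1],-1]);o=T[:3,3]
    if z is not None: return o+d*(z-o[2])/d[2]
    if depth is None:
        c,r=int(round(at[0])),int(round(at[1]));p=im["z_map"][max(r-1,0):r+2,max(c-1,0):c+2];depth=np.median(p[p>0])
    return o+d*depth
def cloud(im,st=None):
    K=im["mtx"];h,w=im["z_map"].shape;g=np.stack(np.meshgrid(np.arange(w),np.arange(h)),-1).reshape(-1,1,2).astype(float)
    u=cv2.undistortPoints(g,np.array(K,float),np.array([im["k1"],0,0,0,0.])).reshape(-1,2)
    z=im["z_map"].reshape(-1,1);T=camT(im,st)
    return (np.hstack([u[:,:1]*z,-u[:,1:]*z,-z])@T[:3,:3].T+T[:3,3]).reshape(h,w,3)
def save(im,n): cv2.imwrite(f"pics/{n}.png",cv2.cvtColor(im["img"],cv2.COLOR_RGB2BGR))
E
python3 - <<'E'
from h import *
np.set_printoptions(precision=1,suppress=True)
s=read_state();print(s,grip_point_offset)
for n in("scene","side"):
    im=get_image(n);save(im,n+"0");print(n,camT(im)[:3,3],im["mtx"][0,0],im["k1"])
    for t in("analyser","chamber","cover","cover_grip","cassette","cassette_grip","spare","bottle","mouse"):
        for f in (place_of,recognise):
            l=f(im,t)[:2]
            print(t,f.__name__[:3],[(np.round(x["at"]),round(x["conf"],2),pt(im,x["at"])) for x in l])
E
```

```text
{'clock': 0.0, 'joints': array([-1. ,  0.4,  0. , -0. , -1.2, -0.3]), 'joint_vel': array([-0., -0., -0., -0.,  0., -0.]), 'joint_efforts': array([  0. , -39.2,  18.8,   4.2,  -0. ,   0. ]), 'position': array([ 191.1, -594.8,  403.6]), 'ee_rot': array([-0.2,  1. ,  0. , -0. ]), 'contact_force': array([ 0.6,  0.3, -0.7]), 'wrist_torque': array([-0., -0., -0.]), 'grasp_force': 0.0, 'gripper_width': 85.3765437911709} 154.70000000000002
scene [ 554.8  391.5 1283.9] 491.88822439621174 -0.13216915247290645
analyser cal [(array([318., 192.]), 0.89, array([580.9,  26.2, 163. ])), (array([330., 171.]), 0.58, array([554.5, -25.3, 174.7]))]
analyser cal [(array([286., 182.]), 0.75, array([646. ,  53.3, 311.5]))]
chamber cal [(array([320., 186.]), 0.7, array([577.2,   8.8, 159.1]))]
chamber cal [(array([296., 173.]), 0.86, array([626.1,  29.4, 301.8]))]Traceback (most recent call last):
  File "<stdin>", line 8, in <module>
ValueError: it knows: analyser, bottle, cassette, cassette_grip, chamber, cover_grip, mouse, spare
```

```bash
python3 - <<'E'
from h import *
np.set_printoptions(precision=1,suppress=True)
for n in("scene","side"):
    im=get_image(n);save(im,n+"0");print(n,camT(im)[:3,3],im["mtx"][0,0],im["k1"])
    for t in("analyser","chamber","cover_grip","cassette","cassette_grip","spare","bottle","mouse"):
        for k,f in (("P",place_of),("R",recognise)):
            l=f(im,t)[:2]
            print(t,k,[(np.round(x["at"]),round(x["conf"],2),pt(im,x["at"])) for x in l])
E
```

```text
scene [ 554.8  391.5 1283.9] 491.88822439621174 -0.13216915247290645
analyser P [(array([319., 194.]), 0.63, array([576.9,  31. , 163.2]))]
analyser R []
chamber P [(array([321., 185.]), 0.85, array([573. ,   5.4, 157.7]))]
chamber R [(array([317., 173.]), 0.35, array([584.7, -24.7, 161.2]))]
cover_grip P [(array([330., 169.]), 0.94, array([553.1, -42.5, 141.6]))]
cover_grip R [(array([315., 173.]), 0.75, array([589.5, -23.2, 163.4])), (array([287., 180.]), 0.6, array([643.9,  48.6, 311.7]))]
cassette P [(array([363.,  96.]), 0.87, array([ 462.9, -316.7,   22.3]))]
cassette R [(array([360.,  95.]), 0.88, array([ 471.6, -319.6,   23. ]))]
cassette_grip P [(array([364.,  92.]), 0.65, array([ 461.3, -321.1,   42.5]))]
cassette_grip R [(array([362.,  97.]), 0.95, array([ 466.4, -316.3,   19.3]))]
spare P [(array([348., 338.]), 0.74, array([495. , 360.3,  44.9]))]
spare R [(array([286., 181.]), 0.65, array([645.7,  50.9, 310.5])), (array([352., 340.]), 0.62, array([485.7, 363.9,  45.6]))]
bottle P [(array([272., 314.]), 0.82, array([678.6, 312.5, 114.9]))]
bottle R [(array([266., 313.]), 
[... 998 characters left out ...]
[]
cassette_grip P [(array([408., 164.]), 0.63, array([ 453.9, -326. ,   46.5]))]
cassette_grip R [(array([406., 171.]), 0.77, array([ 452.9, -318. ,   23.6])), (array([340., 140.]), 0.59, array([ 714.6, -354.7,   31. ]))]
spare P [(array([274., 336.]), 0.86, array([481.1, 361.3,  22.6])), (array([407., 173.]), 0.24, array([ 449. , -312.5,   20.9]))]
spare R [(array([274., 333.]), 0.85, array([479.7, 362.4,  35.8]))]
bottle P [(array([216., 282.]), 0.63, array([670.8, 327.5,  45.7]))]
bottle R [(array([212., 270.]), 0.72, array([673.3, 327.6,  88.9]))]
mouse P [(array([337., 145.]), 0.73, array([ 714. , -334.7,   22.7]))]
mouse R [(array([338., 140.]), 0.74, array([ 719. , -351.3,   30.3]))]
```

View pics/scene0.png

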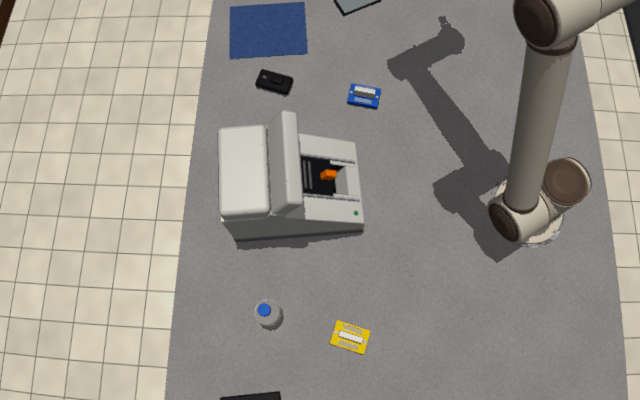

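View pics/side0.png

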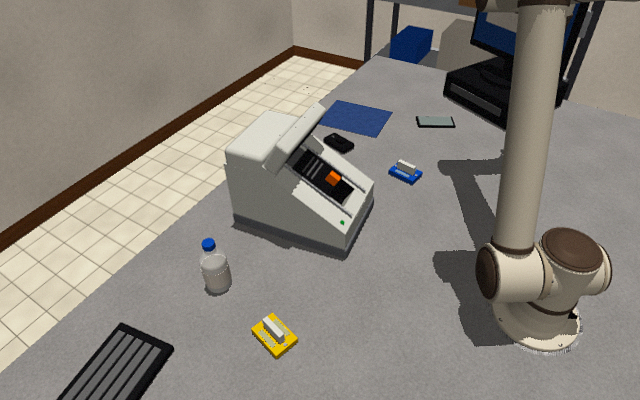

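The pictures show the analyser amid the bench, with its orange handle at scene (330,174) and side (333,178), the cover near closed or partly open. The blue cassette is at scene (364,96), the yellow one at (350,338). Next I fit the deck plane, handle and cassette from the depth.

```bash
cat >> h.py <<'E'
def mask(im,n):
    H,S,V=cv2.split(cv2.cvtColor(im["img"],cv2.COLOR_RGB2HSV))
    return {"orange":(H>5)&(H<20)&(S>150)&(V>80),"blue":(H>100)&(H<125)&(S>150)&(V>60),"white":(S<40)&(V>110),"black":(V<60)}[n]
def plane(P,n0,tol=2.5,it=400,ang=6):
    rng=np.random.default_rng(0);best=None;bc=0
    for _ in range(it):
        a,b,c=P[rng.choice(len(P),3,False)];n=np.cross(b-a,c-a);l=np.linalg.norm(n)
        if l<50: continue
        n/=l;n*=np.sign(n@n0)
        if n@n0<np.cos(np.radians(ang)): continue
        i=abs((P-a)@n)<tol
        if i.sum()>bc: bc=i.sum();best=i
    Q=P[best];c=Q.mean(0);n=np.linalg.svd(Q-c,full_matrices=False)[2][2];n*=np.sign(n@n0);return n,c,Q
E
python3 - <<'E'
from h import *
np.set_printoptions(precision=2,suppress=True)
for nme in("scene","side"):
    im=get_image(nme);C=cloud(im);ok=im["z_map"]>0
    box=ok&(C[...,0]>430)&(C[...,0]<850)&(C[...,1]>-170)&(C[...,1]<200)&(C[...,2]>60)
    o=C[box&mask(im,"orange")];print(nme,"orange",len(o),np.median(o,0),o.min(0),o.max(0))
    P=C[box&mask(im,"white")&(C[...,2]<240)];n,c,Q=plane(P,np.array([-.5,0,.866]),ang=12)
    print("deck",len(Q),n,c,"yaw",np.degrees(np.arctan2(-n[1],-n[0])),"tilt",np.degrees(np.arccos(n[2])),Q.min(0),Q.max(0))
    b=ok&mask(im,"blue")&(C[...,0]>400)&(C[...,0]<560)&(C[...,1]<-220)&(C[...,1]>-420)
    B=C[b];print("blue",len(B),B.mean(0),B[:,2].min(),np.median(B[:,2]))
    g=ok&(C[...,0]>400)&(C[...,0]<560)&(C[...,1]<-220)&(C[...,1]>-420)
    for lo,hi in((8,30),(36,60)):
        q=C[g&(C[...,2]>lo)&(C[...,2]<hi)][:,:2].astype(np.float32)
        print(lo,len(q),cv2.minAreaRect(q),q.mean(0))
E
```

```text
scene orange 140 [557.78 -17.82 171.03] [537.31 -64.81  64.71] [577.4  -11.07 183.91]
deck 2361 [-0.5  -0.06  0.87] [542.83 -17.2  130.71] yaw 7.202232873747189 tilt 30.10572309728818 [ 469.28 -136.15   90.81] [634.91  94.73 180.14]
blue 286 [ 462.27 -312.45   17.67] 1.9536424523701044 18.235411746641034
8 507 ((457.2316589355469, -302.71905517578125), (122.50032043457031, 185.16481018066406), 36.22019577026367) [ 463.07 -317.86]
36 132 ((461.8580627441406, -325.4586486816406), (18.13072967529297, 59.95112991333008), 79.80498504638672) [ 462.01 -323.33]
side orange 149 [554.11 -15.06 164.92] [536.48 -62.69 123.93] [577.4   -9.74 179.28]
deck 2448 [-0.5  -0.06  0.87] [550.88  -5.96 135.16] yaw 6.68965287799355 tilt 30.00986631124981 [ 463.95 -140.09   87.69] [719.82 105.95 239.31]
blue 253 [ 452.07 -307.61   14.03] -1.289665246241384 15.709971846767075
8 316 ((458.17254638671875, -323.9986572265625), (65.33238220214844, 90.89816284179688), 80.5567855834961) [ 453.47 -311.63]
36 94 ((457.4751892089844, -324.4603576660156), (20.663570404052734, 58.247222900390625), 81.96215057373047) [ 456.44 -321.83]
```

```bash
cat >> h.py <<'E'
def go(pos,yaw=None):
    """slide (m, tool axes) and roll (deg) to bring TCP to pos with tool x at world yaw (deg, mod 180)"""
    s=read_state();Rm=R.from_quat(s["ee_rot"]).as_matrix();d=Rm.T@(np.array(pos)-s["position"])/1000
    y0=np.degrees(np.arctan2(Rm[1,0],Rm[0,0]));r=0
    if yaw is not None: r=-((yaw-y0+90)%180-90)
    print("slide",np.round(d,4),"roll",round(r,1),"| tool x yaw",round(y0,2),"tz",Rm[:,2].round(4),"pos",s["position"].round(1),"F",s["contact_force"].round(1),"w",round(s["gripper_width"],1),"j",s["joints"].round(2),"t",round(s["clock"],2))
E
python3 - <<'E'
from h import *
np.set_printoptions(precision=3,suppress=True)
print(get_image("wrist")["T_tool_cam"],get_image("wrist")["mtx"])
go([470,-20,480],7);go([440,-325,400],-9.5)
E
```

```text
[[ 0.     0.948  0.32  82.288]
 [ 1.    -0.     0.001  0.376]
 [ 0.001  0.32  -0.948 30.578]
 [ 0.     0.     0.     1.   ]] [[326.699   0.    319.301]
 [  0.    326.699 198.649]
 [  0.      0.      1.   ]]
slide [-0.441  0.462 -0.075] roll 10.8 | tool x yaw -162.19 tz [-0.  0. -1.] pos [ 191.2 -595.   404.7] F [ 0.4  0.1 -0.1] w 85.2 j [-1.    0.38  0.01  0.   -1.19 -0.26] t 2.15
slide [-0.32   0.181  0.005] roll 27.3 | tool x yaw -162.19 tz [-0.  0. -1.] pos [ 191.2 -595.   404.7] F [ 0.4  0.1 -0.1] w 85.2 j [-1.    0.38  0.01  0.   -1.19 -0.26] t 2.15
```

Emit:
carry_out:
  slide:
    - [-0.492, 0.456, -0.075]
    - [-0.492, 0.456, -0.075]
    - [-0.492, 0.456, -0.075]
    - [-0.492, 0.456, -0.075]
    - [-0.492, 0.456, -0.075]
    - [-0.492, 0.456, -0.075]
    - [-0.492, 0.456, -0.075]
    - [-0.492, 0.456, -0.075]
  roll: [10.8, 10.8, 10.8, 10.8, 10.8, 10.8, 10.8, 10.8]
  claw: [0.085, 0.085, 0.085, 0.085, 0.085, 0.085, 0.085, 0.085]

```text
clock: 3.15
position: [434.4, -161.7, 460.8]
ee_rot: [-0.061, 0.998, -0.0, 0.001]
contact_force: [0.3, -0.7, -0.1]
gripper_width: 85.2
grasp_force: 0.0
```

```bash
python3 - <<'E'
from h import *
go([520,-10,480],7)
E
```

```text
slide [-0.1036  0.1401 -0.0191] roll 0.0 | tool x yaw -172.98 tz [ 1.4e-03 -2.0e-04 -1.0e+00] pos [ 434.4 -161.7  460.8] F [ 0.3 -0.7 -0.1] w 85.2 j [-0.    0.07 -0.27  0.   -1.23 -1.44] t 3.15
```

Emit:
carry_out:
  slide:
    - [-0.1036, 0.1401, -0.019]
    - [-0.1036, 0.1401, -0.019]
    - [-0.1036, 0.1401, -0.019]
    - [-0.1036, 0.1401, -0.019]
  roll: [0, 0, 0, 0]
  claw: [0.085, 0.085, 0.085, 0.085]

```text
clock: 3.65
position: [521.1, -9.3, 478.9]
ee_rot: [-0.063, 0.998, 0.0, 0.0]
contact_force: [0.3, -0.5, -0.0]
gripper_width: 84.9
grasp_force: 0.0
```

```bash
python3 - <<'E'
from h import *
np.set_printoptions(precision=2,suppress=True)
go([520,-10,480],7)
s=read_state();im=get_image("wrist");save(im,"w1");C=cloud(im,s);ok=im["z_map"]>0
np.savez("w1.npz",C=C,img=im["img"],**{k:im[k] for k in("z_map","mtx","k1","T_tool_cam")},p=s["position"],q=s["ee_rot"])
box=ok&(C[...,0]>430)&(C[...,0]<850)&(C[...,1]>-170)&(C[...,1]<200)&(C[...,2]>60)
o=C[box&mask(im,"orange")];print("orange",len(o),np.median(o,0),np.percentile(o,2,0),np.percentile(o,98,0))
P=C[box&mask(im,"white")&(C[...,2]<240)];n,c,Q=plane(P,np.array([-.5,-.06,.866]),tol=1.5)
print("deck",len(Q),n,c,"yaw",np.degrees(np.arctan2(-n[1],-n[0])),"tilt",np.degrees(np.arccos(n[2])),Q.min(0),Q.max(0))
for t in("chamber","cover_grip"): print(t,[(x["at"],x["conf"]) for x in place_of(im,t)[:2]])
E
```

```text
slide [ 0. -0. -0.] roll 0.2 | tool x yaw -172.75 tz [ 0.  0. -1.] pos [521.1  -9.3 478.9] F [ 0.3 -0.5 -0. ] w 84.9 j [ 0.29  0.16 -0.12 -0.   -1.29 -1.74] t 3.65
orange 642 [550.41 -22.06 172.75] [536.51 -31.54 145.93] [571.45 -13.54 180.03]
deck 24240 [-0.5  -0.06  0.87] [559.13 -11.87 141.05] yaw 6.60135667497817 tilt 30.038473052693778 [ 463.91 -139.62   90.18] [676.76  99.86 206.58]
chamber [([304.0, 214.1], 0.93)]
cover_grip [([299.0, 214.4], 0.81)]
```

View pics/w1.png

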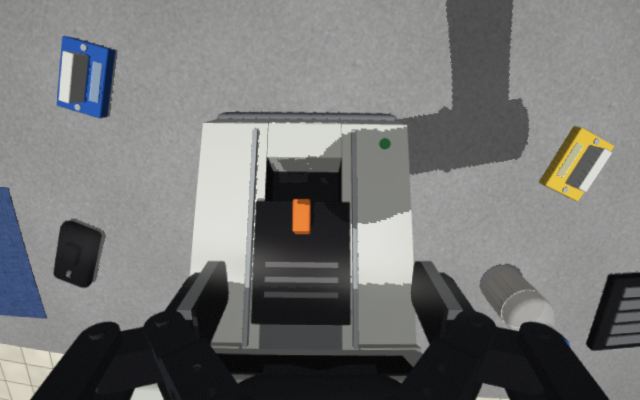

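The wrist picture shows the cover partly open. The handle is at (301,216), the cover's lower edge is near row 201 and the chamber's lower opening edge near row 158, with rails at columns ~250 and ~353.

```bash
python3 - <<'E'
from h import *
np.set_printoptions(precision=2,suppress=True)
d=np.load("w1.npz");C=d["C"];im=dict(img=d["img"]);ok=d["z_map"]>0
box=ok&(C[...,0]>430)&(C[...,0]<850)&(C[...,1]>-170)&(C[...,1]<200)&(C[...,2]>60)
P=C[box&mask(im,"white")&(C[...,2]<240)];n,c,Q=plane(P,np.array([-.5,-.06,.866]),tol=1.5)
ps=np.radians(6.8);ey=np.array([-np.sin(ps),np.cos(ps),0]);ex=np.cross(ey,n);ex/=np.linalg.norm(ex);ey=np.cross(n,ex)
c0=c-n*(n@(c-np.array([580,-10,150])))*0
L=(C-c0)@np.stack([ex,ey,n],1)
u,v,w=[L[...,i] for i in range(3)]
# deck outer side edges & rails per u-bin
for a in range(-90,80,20):
    m=box&(u>a)&(u<a+20)
    dk=v[m&(abs(w)<2.5)]; rl=v[m&(w>5.5)&(w<11)]
    A=rl[(rl<0)];B=rl[rl>0]
    print(a,"deck v",np.percentile(dk,[.3,99.7]),"railL",np.percentile(A,[2,50,98]) if len(A)>5 else 0,"railR",np.percentile(B,[2,50,98]) if len(B)>5 else 0)
o=box&mask(im,"orange");print("handle u,v,w",[np.percentile(x[o],[1,50,99]) for x in(u,v,w)]);t=o&(w>29);print("top",[np.percentile(x[t],[1,50,99]) for x in(u,v)],t.sum())
vc=np.median(v[t]);print("low edge of chamber:")
for dv in(-25,-12,0,12,25):
    m=box&(abs(v-vc-dv)<5);lo=m&(w<-4)&(u>-100)&(u<40);pl=m&(abs(w-5)<2.5)&(u>-100)&(u<100)&(mask(im,"black"))
    print(dv,"deck max u below",np.percentile(u[m&(abs(w)<2)&(u<0)],[99]),"well",np.percentile(u[lo],[1,99]) if lo.sum()>5 else 0,"plate",np.percentile(u[pl],[1,99]), "wellmin w",w[lo].min() if lo.sum() else 0)
fl=plane(C[box&(w<-40)&(u>-80)&(u<20)&(abs(v-vc)<35)],n,tol=1.5) if (box&(w<-40)&(u>-80)&(u<20)&(abs(v-vc)<35)).sum()>50 else None
if fl: print("floor",len(fl[2]),fl[0],(fl[1]-c0)@n)
np.savez("deck.npz",c0=c0,ex=ex,ey=ey,n=n)
print(c0,ex)
E
```

```text
-90 deck v [-118.38   99.99] railL [-62.91 -60.35 -57.98] railR [40.69 42.91 45.29]
-70 deck v [-118.33  100.04] railL [-62.88 -60.41 -57.96] railR [40.51 42.68 44.88]
-50 deck v [-118.41  100.1 ] railL [-62.8  -60.2  -57.98] railR [40.24 42.29 44.58]
-30 deck v [-118.72   99.81] railL [-62.84 -58.91 -20.62] railR [ 1.25 40.99 44.18]
-10 deck v [-118.73   99.93] railL [-62.22 -40.2   -0.67] railR [ 0.48 22.16 44.66]
10 deck v [-118.91   99.91] railL [-62.23 -35.39  -0.5 ] railR [ 0.72 22.13 44.43]
30 deck v [-119.09  100.07] railL [-62.38 -31.1   -1.05] railR [ 0.96 22.11 44.17]
50 deck v [-119.35   99.41] railL [-62.38 -30.55  -1.73] railR [ 0.21 20.19 43.93]
70 deck v [-79.73  97.19] railL [-62.49 -30.94  -1.54] railR [ 1.18 22.1  44.59]
handle u,v,w [array([-8.45,  7.21, 20.8 ]), array([-19.55,  -9.02,  -1.06]), array([ 5.5 , 33.76, 35.49])]
top [array([-8.28,  6.52, 20.78]), array([-16.63,  -8.97,  -1.44])] 566
low edge of chamber:
-25 deck max u below [-60.14] well [-60.6  -24.43] plate [-11.49  98.9 ] wellmin w -56.1339497067255
-12 deck max u below [-59.99] well [-60.54 -25.71] plate [-10.65  99.13] wellmin w -56.5642695768184
0 deck max u below [-60.15] well [-60.48 -27.01] plate [22.14 99.16] wellmin w -56.84108083895111
12 deck max u below [-60.17] well [-60.5  -24.59] plate [-11.2   99.07] wellmin w -55.94152380537762
25 deck max u below [-59.94] well [-60.41 -24.71] plate [-11.01  99.17] wellmin w -55.85760844644654
floor 1627 [-0.5  -0.06  0.87] -53.98934195358735
[559.13 -11.87 141.05] [0.86 0.1  0.5 ]
```

```bash
cat >> h.py <<'E'
_d=np.load("deck.npz");YAW=6.7;_p=np.radians(YAW)
_n=np.array([-.5*np.cos(_p),-.5*np.sin(_p),np.sqrt(3)/2]);_ey=np.array([-np.sin(_p),np.cos(_p),0]);_ex=np.cross(_ey,_n)
HX=np.array([np.cos(_p),np.sin(_p),0])
O=_d["c0"]+_d["ex"]*-8.2+_d["ey"]*-9.1+_d["n"]*-54
def ch(x,y,z): return O+x*_ex+y*_ey+z*_n
def inv(P): return (np.asarray(P)-O)@np.stack([_ex,_ey,_n],1)
E
python3 - <<'E'
from h import *
print(O, ch(0,0,54))
for q,g in((56.5,15),(115,-1)):
    p=ch(-57+q,0,87)-(57+g)*HX; p[2]+=153; print(q,p.round(1)); go(p,-83.3)
E
```

```text
[580.00255573 -18.64056472  90.21388437] [553.1869482  -21.79067462 136.97925618]
56.5 [464.9 -32.2 318.3]
slide [ 0.0564 -0.0131  0.1606] roll -89.7 | tool x yaw -173.0 tz [-6.e-04 -2.e-04 -1.e+00] pos [519.4 -12.2 478.9] F [-0.4 -0.4 -0.2] w 84.9 j [ 0.29  0.16 -0.12  0.   -1.29 -1.74] t 3.8
115 [531.1 -24.4 347.6]
slide [-0.0102 -0.0135  0.1313] roll -89.7 | tool x yaw -173.0 tz [-6.e-04 -2.e-04 -1.e+00] pos [519.4 -12.2 478.9] F [-0.4 -0.4 -0.2] w 84.9 j [ 0.29  0.16 -0.12  0.   -1.29 -1.74] t 3.8
```

Emit:
carry_out:
  slide:
    - [0.0564, -0.013, 0.0]
    - [0.0564, -0.013, 0.0]
    - [0.0564, -0.013, 0.03]
    - [0.0564, -0.013, 0.06]
    - [0.0564, -0.013, 0.08]
    - [0.0564, -0.013, 0.09]
    - [0.0564, -0.013, 0.1]
    - [0.0564, -0.013, 0.1]
    - [0.0564, -0.013, 0.1]
  roll: [-89.7, -89.7, -89.7, -89.7, -89.7, -89.7, -89.7, -89.7, -89.7]
  claw: [0.085, 0.085, 0.085, 0.085, 0.085, 0.085, 0.085, 0.085, 0.085]

```text
invalid input at $: expected 1 to 8 rows
```

Emit:
carry_out:
  slide:
    - [0.0564, -0.013, 0.0]
    - [0.0564, -0.013, 0.0]
    - [0.0564, -0.013, 0.03]
    - [0.0564, -0.013, 0.06]
    - [0.0564, -0.013, 0.08]
    - [0.0564, -0.013, 0.09]
    - [0.0564, -0.013, 0.1]
    - [0.0564, -0.013, 0.1]
  roll: [-89.7, -89.7, -89.7, -89.7, -89.7, -89.7, -89.7, -89.7]
  claw: [0.085, 0.085, 0.085, 0.085, 0.085, 0.085, 0.085, 0.085]

```text
clock: 4.8
position: [464.3, -33.1, 378.5]
ee_rot: [0.726, -0.687, -0.0, 0.001]
contact_force: [-0.6, -0.6, 0.4]
gripper_width: 85.0
grasp_force: 0.0
```

```bash
python3 - <<'E'
from h import *
for q,g in((56.5,15),(115,-1)):
    p=ch(-57+q,0,87)-(57+g)*HX; p[2]+=153; print(q,p.round(1)); go(p,-83.3)
E
```

```text
56.5 [464.9 -32.2 318.3]
slide [-0.0009 -0.0007  0.0601] roll -3.5 | tool x yaw -86.83 tz [-1.6e-03 -3.0e-04 -1.0e+00] pos [464.3 -33.1 378.5] F [-0.6 -0.6  0.4] w 85.0 j [ 0.28  0.14 -0.41 -0.   -1.03 -0.22] t 4.8
115 [531.1 -24.4 347.6]
slide [-0.005  -0.0672  0.0308] roll -3.5 | tool x yaw -86.83 tz [-1.6e-03 -3.0e-04 -1.0e+00] pos [464.3 -33.1 378.5] F [-0.6 -0.6  0.4] w 85.0 j [ 0.28  0.14 -0.41 -0.   -1.03 -0.22] t 4.8
```

Emit:
carry_out:
  slide:
    - [-0.001, -0.001, 0.045]
    - [-0.001, -0.001, 0.06]
    - [-0.002, -0.013, 0.055]
    - [-0.003, -0.026, 0.049]
    - [-0.003, -0.039, 0.043]
    - [-0.004, -0.052, 0.037]
    - [-0.005, -0.062, 0.033]
    - [-0.005, -0.067, 0.031]
  roll: [-3.5, -3.5, -3.5, -3.5, -3.5, -3.5, -3.5, -3.5]
  claw: [0.085, 0.085, 0.085, 0.085, 0.085, 0.085, 0.085, 0.085]

```text
clock: 5.8
position: [532.7, -23.2, 348.6]
ee_rot: [0.746, -0.666, 0.0, -0.0]
contact_force: [0.3, 0.2, -0.3]
gripper_width: 84.9
grasp_force: 0.0
```

```bash
cat >> h.py <<'E'
def cover(st=None,n="side",nm=None):
    im=get_image(n)
    if nm: save(im,nm)
    C=cloud(im,st);o=(im["z_map"]>0)&mask(im,"orange");L=inv(C[o]);L=L[(abs(L[:,1])<20)&(abs(L[:,2]-74)<25)]
    print(n,"handle",len(L),np.percentile(L,[3,50,97],axis=0).round(1).tolist());return im
E
python3 - <<'E'
from h import *
go(read_state()["position"],-83.3)
cover(n="scene",nm="s1");cover(nm="s2")
E
```

```text
slide [0. 0. 0.] roll -0.3 | tool x yaw -83.55 tz [ 1.e-03  3.e-04 -1.e+00] pos [532.7 -23.2 348.6] F [ 0.3  0.2 -0.3] w 84.9 j [ 0.26  0.28 -0.3   0.   -0.99 -0.15] t 5.8
scene handle 101 [[8.9, -5.3, 61.6], [25.6, 4.3, 79.1], [32.8, 8.1, 89.8]]
side handle 132 [[0.2, -5.1, 62.0], [14.2, 7.3, 80.5], [28.5, 10.0, 88.4]]
```

View pics/s2.png

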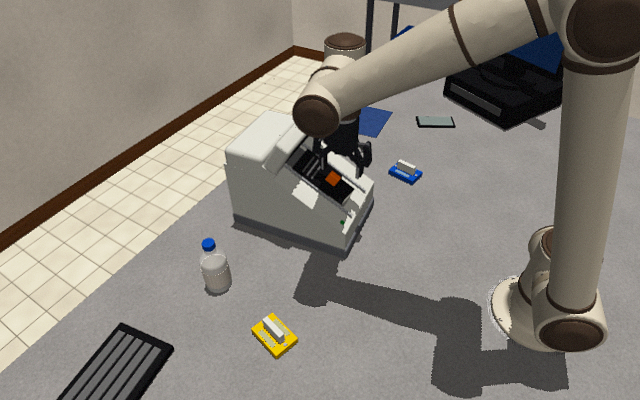

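The side picture shows the handle still at (333,178), with the gripper's fingers at about (318,155) and (362,160). It passed over the handle without moving it. I'll zoom in.

```bash
python3 - <<'E'
import cv2
a=cv2.imread("pics/s2.png")[90:250,220:400];b=cv2.imread("pics/s1.png")[110:240,250:400]
a=cv2.resize(a,None,fx=2.6,fy=2.6,interpolation=cv2.INTER_CUBIC);b=cv2.resize(b,(300,416-156),interpolation=cv2.INTER_CUBIC)
import numpy as np
c=np.zeros((416,790,3),np.uint8);c[:416,:468]=a[:416];c[:260,480:780]=b;cv2.imwrite("pics/z1.png",c)
E
```

```text
(no output)
```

View pics/z1.png

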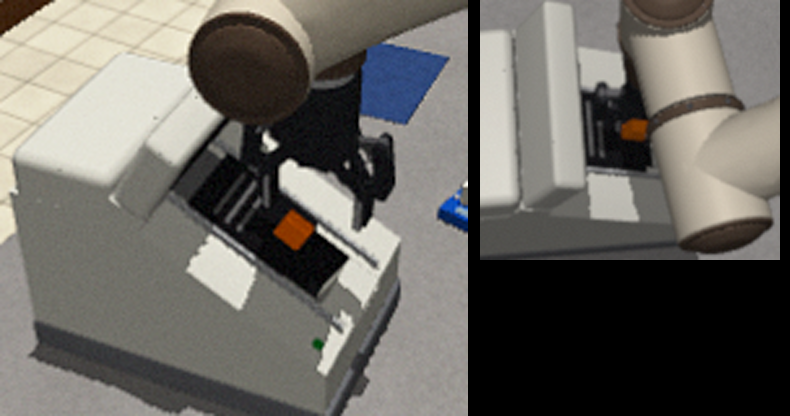

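The gripper's uphill fingertip is at about (322,165) in the side picture, above the plate and beyond the handle. I'll check its height by projection.

```bash
cat >> h.py <<'E'
def proj(im,P):
    T=camT(im);p=T[:3,:3].T@(np.asarray(P)-T[:3,3]);u=np.array([p[0],-p[1]])/-p[2];u=u*(1+im["k1"]*(u@u));K=im["mtx"];return np.array([K[0,0]*u[0]+K[0,2],K[1,1]*u[1]+K[1,2]])
E
python3 - <<'E'
from h import *
s=read_state();im=get_image("side");p=s["position"];print(inv(p),p)
for sg in(1,-1):
  for l in(140,150,160,173):
    print(sg,l,proj(im,p+sg*50*HX-[0,0,l]).round(),inv(p+sg*50*HX-[0,0,l]).round())
C=cloud(im);m=(im["z_map"]>0)&(C[...,2]>150)&(C[...,2]<320)&mask(im,"black")
L=inv(C);m&=(L[...,2]>66)&(abs(L[...,1])<45)&(L[...,0]<130)
Q=C[m]-p; h=Q@HX;lat=Q@_ey
for a in range(-70,80,10):
    k=(h>a)&(h<a+10)
    if k.sum()>3: print(a,k.sum(),"z below tcp",Q[k,2].min().round(),Q[k,2].max().round(),"lat",np.median(lat[k]).round())
E
```

```text
[ 87.62544211   0.9516202  247.38898999] [532.40939533 -23.27331228 348.27175537]
1 140 [323. 161.] [ 61.   1. 101.]
1 150 [323. 164.] [56.  1. 92.]
1 160 [323. 167.] [51.  1. 84.]
1 173 [323. 171.] [44.  1. 73.]
-1 140 [360. 171.] [-26.   1. 151.]
-1 150 [360. 174.] [-31.   1. 142.]
-1 160 [360. 177.] [-36.   1. 134.]
-1 173 [359. 181.] [-42.   1. 123.]Traceback (most recent call last):
  File "<stdin>", line 8, in <module>
NameError: name '_ey' is not defined
```

```bash
python3 - <<'E'
from h import *
for q,g in((56.5,15),(115,-1)):
    p=ch(-57+q,0,87)-(57+g)*HX; p[2]+=139; print(q,p.round(1)); go(p,-83.3)
E
```

```text
56.5 [464.9 -32.2 304.3]
slide [0.0013 0.0676 0.0437] roll -0.3 | tool x yaw -83.56 tz [-3.e-04  1.e-04 -1.e+00] pos [531.9 -23.3 348. ] F [0.6 0.1 1.1] w 85.0 j [ 0.26  0.28 -0.3  -0.   -0.99 -0.15] t 5.95
115 [531.1 -24.4 333.6]
slide [0.001  0.001  0.0144] roll -0.3 | tool x yaw -83.56 tz [-3.e-04  1.e-04 -1.e+00] pos [531.9 -23.3 348. ] F [0.6 0.1 1.1] w 85.0 j [ 0.26  0.28 -0.3  -0.   -0.99 -0.15] t 5.95
```

Emit:
carry_out:
  slide:
    - [0.001, 0.0, -0.012]
    - [0.001, 0.04, -0.005]
    - [0.001, 0.069, 0.01]
    - [0.001, 0.069, 0.035]
    - [0.001, 0.069, 0.044]
    - [0.001, 0.069, 0.044]
    - [0.001, 0.056, 0.043]
    - [0.001, 0.05, 0.041]
  roll: [0, 0, 0, 0, 0, 0, 0, 0]
  claw: [0.085, 0.085, 0.085, 0.085, 0.085, 0.085, 0.085, 0.085]

```text
clock: 6.95
position: [482.8, -29.9, 307.5]
ee_rot: [0.746, -0.666, -0.001, 0.001]
contact_force: [-8.7, 1.4, 6.9]
gripper_width: 84.8
grasp_force: 4.0
```

Emit:
carry_out:
  slide:
    - [0.0, -0.01, -0.006]
    - [0.0, -0.02, -0.0115]
    - [0.0, -0.03, -0.0173]
    - [0.0, -0.04, -0.023]
    - [0.0, -0.046, -0.0266]
    - [0.0, -0.049, -0.027]
    - [0.0, -0.049, -0.027]
  roll: [0, 0, 0, 0, 0, 0, 0]
  claw: [0.085, 0.085, 0.085, 0.085, 0.085, 0.085, 0.085]

```text
clock: 7.82
position: [531.0, -24.5, 335.0]
ee_rot: [0.746, -0.666, -0.0, 0.001]
contact_force: [-5.1, 0.8, 5.1]
gripper_width: 85.3
grasp_force: 2.9
```

```bash
python3 - <<'E'
from h import *
p=ch(58,0,87)-57*HX; p[2]+=139; go(p,-83.3)
cover();cover(n="scene")
E
```

```text
slide [-0.0001  0.0009  0.0014] roll -0.2 | tool x yaw -83.55 tz [-1.4e-03 -3.0e-04 -1.0e+00] pos [531.  -24.5 335. ] F [-5.1  0.8  5.1] w 85.3 j [ 0.26  0.29 -0.32 -0.   -0.96 -0.15] t 7.83
side handle 127 [[59.1, -4.4, 60.1], [72.8, 7.3, 79.9], [86.8, 10.2, 88.5]]
scene handle 91 [[63.0, -5.3, 64.6], [82.0, 6.5, 82.7], [91.8, 8.8, 90.0]]
```

```bash
sed -i 's/^_d=/_d=/' h.py; python3 - <<'E'
from h import *
d=np.load("w1.npz");C=d["C"];im=dict(img=d["img"]);ok=d["z_map"]>0
g=ok&(C[...,0]>380)&(C[...,0]<560)&(C[...,1]<-240)&(C[...,1]>-420)
for lo,hi in((10,26),(40,52)):
    q=C[g&(C[...,2]>lo)&(C[...,2]<hi)];print(lo,len(q),cv2.minAreaRect(q[:,:2].astype(np.float32)),np.median(q,0))
print(C[g&(C[...,2]<5)][:,2].mean())
go(read_state()["position"]+np.array([-60,-10,60]),170.5)
E
```

```text
10 2423 ((459.53680419921875, -325.0935974121094), (64.01016998291016, 90.94094848632812), 80.11528778076172) [ 455.82679868 -312.33844382   18.46872839]
40 712 ((459.35650634765625, -325.3559875488281), (16.817970275878906, 60.37160110473633), 78.8947525024414) [ 458.63204134 -323.25782454   46.11365016]
0.3999521557358426
slide [ 0.0032  0.0608 -0.0599] roll -74.0 | tool x yaw -83.54 tz [-1.1e-03 -3.0e-04 -1.0e+00] pos [530.9 -24.5 335. ] F [-5.   0.9  5. ] w 85.3 j [ 0.26  0.29 -0.32 -0.   -0.96 -0.15] t 7.92
```

Emit:
carry_out:
  slide:
    - [0.0, 0.04, -0.02]
    - [0.01, 0.09, -0.05]
    - [0.07, 0.115, -0.05]
    - [0.13, 0.12, -0.05]
    - [0.19, 0.122, -0.02]
    - [0.25, 0.122, 0.03]
    - [0.2856, 0.122, 0.065]
    - [0.2856, 0.122, 0.065]
  roll: [0, 106.7, 106.7, 106.7, 106.7, 106.7, 106.7, 106.7]
  claw: [0.085, 0.085, 0.085, 0.085, 0.085, 0.07, 0.06, 0.06]

```text
clock: 8.93
position: [441.8, -324.5, 265.3]
ee_rot: [-0.179, 0.984, 0.001, -0.002]
contact_force: [0.2, -0.0, 0.0]
gripper_width: 59.9
grasp_force: 0.0
```

```bash
python3 - <<'E'
from h import *
go([441.8,-322,197],-10.2)
E
```

```text
slide [-0.0012  0.0021  0.0683] roll 30.9 | tool x yaw -159.34 tz [-0.005   0.0019 -1.    ] pos [ 441.8 -324.5  265.3] F [ 0.2 -0.   0. ] w 59.9 j [-0.34  0.4  -0.36 -0.   -0.81 -0.87] t 8.93
```

Emit:
carry_out:
  slide:
    - [-0.001, 0.001, 0.0]
    - [-0.001, 0.001, 0.015]
    - [-0.001, 0.001, 0.03]
    - [-0.001, 0.001, 0.05]
    - [-0.001, 0.001, 0.067]
    - [-0.001, 0.001, 0.067]
    - [-0.001, 0.001, 0.067]
    - [-0.001, 0.001, 0.067]
  roll: [30.9, 30.9, 30.9, 30.9, 30.9, 30.9, 30.9, 30.9]
  claw: [0.05, 0.05, 0.05, 0.05, 0.05, 0.05, 0.0, 0.0]

```text
clock: 9.93
position: [443.0, -321.0, 203.1]
ee_rot: [0.084, 0.996, -0.001, 0.001]
contact_force: [-0.1, -2.1, 0.5]
gripper_width: 14.3
grasp_force: 1.6
```

Emit:
carry_out:
  slide:
    - [0, 0, 0]
    - [0, 0, 0]
  roll: [0, 0]
  claw: [0.0, 0.0]

```text
clock: 10.18
position: [443.0, -320.9, 203.3]
ee_rot: [0.084, 0.996, -0.001, 0.001]
contact_force: [-1.0, -0.6, 6.5]
gripper_width: 12.4
grasp_force: 61.1
```

```bash
python3 - <<'E'
from h import *
go([441.8,-322,197],-10.2);go([441.8,-322,300],-10.2)
E
```

```text
slide [ 0.0011 -0.0013  0.0063] roll 0.6 | tool x yaw 170.38 tz [ 0.0024 -0.0013 -1.    ] pos [ 443.  -320.9  203.3] F [-1.  -0.6  6.5] w 12.4 j [-0.33  0.49 -0.42  0.   -0.66 -1.41] t 10.18
slide [ 0.0008 -0.0014 -0.0967] roll 0.6 | tool x yaw 170.38 tz [ 0.0024 -0.0013 -1.    ] pos [ 443.  -320.9  203.3] F [-1.  -0.6  6.5] w 12.4 j [-0.33  0.49 -0.42  0.   -0.66 -1.41] t 10.18
```

Emit:
carry_out:
  slide:
    - [0, 0, 0]
    - [0, 0, 0]
    - [0, -0.001, 0.006]
    - [0, -0.001, 0.006]
    - [0, -0.001, 0.006]
    - [0, -0.001, 0.006]
    - [0, -0.001, 0.006]
    - [0, -0.001, 0.006]
  roll: [0, 0, 0, 0, 0, 0, 0, 0]
  claw: [0.035, 0.035, 0.035, 0.0, 0.0, 0.0, 0.0, 0.0]

```text
clock: 11.18
position: [442.3, -321.6, 196.0]
ee_rot: [0.084, 0.996, 0.0, -0.0]
contact_force: [0.8, -0.4, -1.8]
gripper_width: 12.8
grasp_force: 60.2
```

```bash
python3 - <<'E'
from h import *
go([441.8,-322,197],-10.2)
# plan: U offset from grip: grip g mm along toward downhill from centre; horizontal cassette, pressing onto lower deck
E
```

```text
slide [ 0.0004 -0.0005 -0.001 ] roll 0.5 | tool x yaw 170.35 tz [-2.e-04  1.e-04 -1.e+00] pos [ 442.3 -321.6  196. ] F [ 0.8 -0.4 -1.8] w 12.8 j [-0.33  0.5  -0.43 -0.   -0.65 -1.41] t 11.18
```

```bash
cat >> h.py <<'E'
def tcp(x,z,y=0,l=154.7): p=ch(x,y,z);p[2]+=l;return p
def piv(Ux,Uz,th,a=62.5,b=41.3):
    """TCP with cassette nose-up corner U at chamber (Ux,Uz), pitch th deg"""
    t=np.radians(th);p=ch(Ux,0,Uz)+HX*(-a*np.cos(t)-b*np.sin(t));p[2]+=-a*np.sin(t)+b*np.cos(t)+154.7;return p
E
python3 - <<'E'
from h import *
p=piv(-57,54,0);p1=p+[0,0,25]
print("above",p1.round(1),"contact",p.round(1));go(p1,-173.3)
for t in(10,20,30,34): print(t,(piv(-57,54,t)-p).round(1),inv(piv(-57,54,t)).round(1), ((piv(-57,54,t)-p)@HX).round(1))
E
```

```text
above [442.1 -34.8 329.5] contact [442.1 -34.8 304.5]
slide [ 0.0483  0.2827 -0.1335] roll -16.4 | tool x yaw 170.35 tz [-2.e-04  1.e-04 -1.e+00] pos [ 442.3 -321.6  196. ] F [ 0.8 -0.4 -1.8] w 12.8 j [-0.33  0.5  -0.43 -0.   -0.65 -1.41] t 11.18
10 [ -6.2  -0.7 -11.5] [-24.3  -0.  248.2] -6.2
20 [-10.3  -1.2 -23.9] [-34.   -0.  239.5] -10.4
30 [-12.2  -1.4 -36.8] [-42.1  -0.  229.3] -12.3
34 [-12.3  -1.4 -42. ] [-44.9   0.  224.8] -12.4
```

Emit:
carry_out:
  slide:
    - [0, 0, -0.04]
    - [0, 0, -0.1]
    - [0.008, 0.05, -0.134]
    - [0.018, 0.105, -0.145]
    - [0.028, 0.165, -0.145]
    - [0.038, 0.225, -0.145]
    - [0.0483, 0.2827, -0.14]
    - [0.0483, 0.2827, -0.1335]
  roll: [0, 0, -8, -16.4, -16.4, -16.4, -16.4, -16.4]
  claw: [0.0, 0.0, 0.0, 0.0, 0.0, 0.0, 0.0, 0.0]

```text
clock: 12.18
position: [442.0, -31.6, 330.0]
ee_rot: [-0.062, 0.998, 0.0, 0.001]
contact_force: [-0.7, -0.7, -3.0]
gripper_width: 12.8
grasp_force: 60.4
```

```bash
cat >> h.py <<'E'
def tilt(nm=None,n="side"):
    im=get_image(n)
    if nm: save(im,nm)
    C=cloud(im);L=inv(C);b=(im["z_map"]>0)&mask(im,"blue")&(abs(L[...,1])<60)&(abs(L[...,0])<220)&(L[...,2]>-10)&(L[...,2]<170)
    P=C[b];h=(P-O)@HX
    print("blue",len(P),"chamber",np.percentile(L[b],[3,50,97],axis=0).round(1).tolist())
    nn,c,Q=plane(P,np.array([-.25,0,.97]),tol=1.5,ang=50);print("n",nn.round(3),len(Q),"pitch",np.degrees(np.arctan2(-nn@HX,nn[2])).round(1),"ctr",inv(c).round(1))
    return im
E
python3 - <<'E'
from h import *
go(piv(-57,54,0),-173.3)
tilt();tilt("s3","scene")
E
```

```text
slide [ 0.0003 -0.0033  0.0255] roll 0.4 | tool x yaw -172.86 tz [ 1.7e-03  8.0e-04 -1.0e+00] pos [442.  -31.6 330. ] F [-0.7 -0.7 -3. ] w 12.8 j [ 0.3   0.15 -0.53 -0.   -0.89 -1.74] t 12.18
blue 372 chamber [[-114.3, -21.8, 88.9], [-84.6, 30.2, 114.4], [-36.9, 37.1, 134.8]]
n [-0.023  0.024  0.999] 166 pitch 1.2 ctr [-77.1  15.9 115. ]
blue 233 chamber [[-87.8, -23.2, 89.4], [-44.9, 16.4, 97.6], [-33.0, 33.2, 117.7]]
n [-0.044 -0.043  0.998] 106 pitch 2.8 ctr [-47.1   8.2  99.4]
```

Emit:
carry_out:
  slide:
    - [0, -0.003, 0.02]
    - [0, -0.003, 0.027]
    - [0.003, -0.003, 0.032]
    - [0.006, -0.003, 0.038]
    - [0.0085, -0.003, 0.044]
    - [0.0104, -0.003, 0.05]
  roll: [0.4, 0.4, 0.4, 0.4, 0.4, 0.4]
  claw: [0.0, 0.0, 0.0, 0.0, 0.0, 0.0]

```text
clock: 13.02
position: [432.3, -40.3, 281.4]
ee_rot: [-0.055, 0.999, -0.0, 0.001]
contact_force: [-5.1, -0.9, 9.4]
gripper_width: 12.8
grasp_force: 65.0
```

```bash
python3 - <<'E'
from h import *
go(piv(-57,54,30),-173.3)
tilt();
E
```

```text
slide [0.002  0.0042 0.0137] roll -0.4 | tool x yaw -173.73 tz [ 2.3e-03 -4.0e-04 -1.0e+00] pos [432.3 -40.3 281.4] F [-5.1 -0.9  9.4] w 12.8 j [ 0.28  0.21 -0.61  0.   -0.75 -1.75] t 13.03
blue 344 chamber [[-139.8, -30.1, 63.1], [-95.5, 22.2, 75.6], [-57.6, 28.9, 90.2]]
n [-0.297 -0.027  0.955] 168 pitch 17.3 ctr [-98.4   7.2  80.2]
```

Emit:
carry_out:
  slide:
    - [0.001, 0.002, 0.005]
    - [0.002, 0.003, 0.01]
    - [0.002, 0.003, 0.014]
    - [0.002, 0.003, 0.017]
    - [0.002, 0.003, 0.018]
  roll: [-0.4, -0.4, -0.4, -0.4, -0.4]
  claw: [0.0, 0.0, 0.0, 0.0, 0.0]

```text
clock: 13.7
position: [429.4, -38.4, 263.6]
ee_rot: [-0.058, 0.998, -0.001, -0.001]
contact_force: [-10.0, -5.2, 20.1]
gripper_width: 13.3
grasp_force: 70.5
```

```bash
python3 - <<'E'
from h import *
go(piv(-57,54,30),-173.3)
tilt("s4");
E
```

```text
slide [-0.0007  0.002  -0.0041] roll -0.1 | tool x yaw -173.39 tz [-0.0013 -0.0025 -1.    ] pos [429.4 -38.4 263.6] F [-10.   -5.2  20.1] w 13.3 j [ 0.29  0.23 -0.64  0.   -0.7  -1.75] t 13.7
blue 343 chamber [[-145.8, -28.2, 57.9], [-91.9, 24.1, 69.5], [-59.7, 30.9, 72.8]]
n [-0.514 -0.055  0.856] 170 pitch 31.1 ctr [-97.2   9.6  70.7]
```

View pics/s4.png

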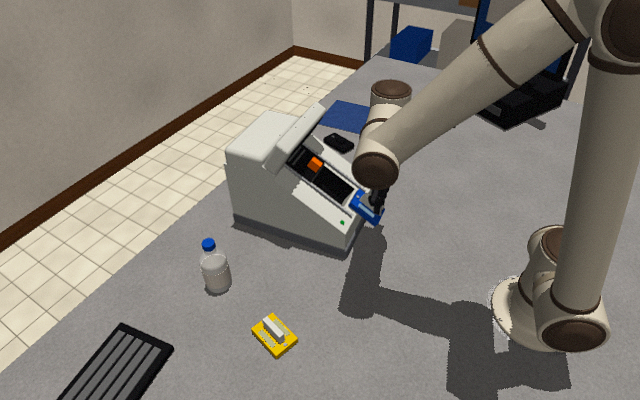

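The side picture shows the blue cassette lying flush on the lower deck at (367,205), pitched 31°, and the cover fully open with its handle at (315,163). Next I carry it up the slope over the chamber.

Emit:
carry_out:
  slide:
    - [0.007, 0.001, -0.012]
    - [0.0125, 0.002, -0.0217]
    - [-0.01, 0.002, -0.035]
    - [-0.035, 0.002, -0.049]
    - [-0.06, 0.002, -0.0636]
    - [-0.0732, 0.002, -0.0712]
    - [-0.0732, 0.002, -0.0712]
  roll: [0, 0, 0, 0, 0, 0, 0]
  claw: [0.0, 0.0, 0.0, 0.0, 0.0, 0.0, 0.0]

```text
clock: 14.62
position: [502.8, -25.6, 333.3]
ee_rot: [-0.059, 0.998, 0.0, 0.001]
contact_force: [-0.6, 0.2, -1.9]
gripper_width: 12.8
grasp_force: 67.1
```

```bash
python3 - <<'E'
from h import *
go(tcp(-21,41.3),-173.3)
tilt();tilt(n="scene")
E
```

```text
slide [-0.0386 -0.0022  0.0631] roll 0.0 | tool x yaw -173.26 tz [ 1.4e-03  5.0e-04 -1.0e+00] pos [502.8 -25.6 333.3] F [-0.6  0.2 -1.9] w 12.8 j [ 0.27  0.25 -0.39 -0.   -0.93 -1.73] t 14.62
blue 377 chamber [[-46.8, -21.5, 78.3], [4.9, 29.8, 92.0], [39.5, 35.8, 95.4]]
n [-0.509 -0.041  0.86 ] 179 pitch 30.7 ctr [ 1.8 14.9 92.6]
blue 323 chamber [[-25.9, -22.6, 79.2], [31.5, 14.8, 92.4], [43.3, 33.4, 96.6]]
n [-0.499 -0.028  0.866] 130 pitch 30.0 ctr [23.8  8.7 93.4]
```

Emit:
carry_out:
  slide:
    - [0.0, -0.003, 0.0]
    - [-0.006, -0.003, 0.0104]
    - [-0.013, -0.003, 0.0225]
    - [-0.02, -0.003, 0.0346]
    - [-0.027, -0.003, 0.0468]
    - [-0.032, -0.003, 0.0554]
    - [-0.034, -0.003, 0.0589]
    - [-0.035, -0.003, 0.0606]
  roll: [0, 0, 0, 0, 0, 0, 0, 0]
  claw: [0.0, 0.0, 0.0, 0.0, 0.0, 0.0, 0.0, 0.0]

```text
clock: 15.72
position: [537.5, -24.5, 272.0]
ee_rot: [-0.059, 0.998, -0.0, -0.0]
contact_force: [-0.1, 0.3, -2.0]
gripper_width: 13.1
grasp_force: 67.1
```

```bash
python3 - <<'E'
from h import *
go(tcp(-21,41.3),-173.3)
tilt("s5");tilt("s6",n="scene")
E
```

```text
slide [-0.0041  0.0009  0.0019] roll 0.1 | tool x yaw -173.25 tz [-0.e+00 -1.e-04 -1.e+00] pos [537.5 -24.5 272. ] F [-0.1  0.3 -2. ] w 13.1 j [ 0.26  0.38 -0.38  0.   -0.81 -1.71] t 15.72
blue 78 chamber [[-48.2, -39.7, 15.2], [27.4, -14.0, 23.0], [38.7, 8.6, 25.5]]
n [-0.503 -0.098  0.859] 51 pitch 30.7 ctr [ 10.5 -12.9  23.2]
blue 81 chamber [[-8.1, -30.0, 20.7], [26.4, 10.5, 23.6], [36.5, 25.2, 27.4]]
n [-0.523 -0.039  0.851] 48 pitch 31.6 ctr [20.5  6.7 23.5]
```

Emit:
carry_out:
  slide:
    - [-0.001, 0.0, 0.0017]
    - [-0.002, 0.0, 0.0035]
    - [-0.0025, 0.0, 0.0043]
    - [-0.003, 0.0, 0.0052]
    - [-0.003, 0.0, 0.0052]
  roll: [0, 0, 0, 0, 0]
  claw: [0.0, 0.0, 0.0, 0.0, 0.0]

```text
clock: 16.45
position: [540.3, -24.2, 267.1]
ee_rot: [-0.059, 0.998, -0.0, -0.0]
contact_force: [-0.6, -0.1, -0.2]
gripper_width: 12.8
grasp_force: 67.4
```

```bash
python3 - <<'E'
from h import *
go(tcp(-21,41.3),-173.3)
tilt();tilt(n="scene")
E
```

```text
slide [-0.0012  0.0008 -0.0031] roll 0.1 | tool x yaw -173.25 tz [-1.e-04 -0.e+00 -1.e+00] pos [540.3 -24.2 267.1] F [-0.6 -0.1 -0.2] w 12.8 j [ 0.26  0.39 -0.38  0.   -0.8  -1.71] t 16.45
blue 65 chamber [[-48.7, -38.8, 9.3], [28.1, -15.4, 16.9], [38.7, 1.7, 20.0]]
n [-0.511 -0.031  0.859] 39 pitch 30.8 ctr [  9.4 -15.7  16.8]
blue 59 chamber [[-7.7, -30.0, 14.8], [25.4, 9.7, 17.6], [33.2, 23.6, 20.5]]
n [-0.566 -0.084  0.82 ] 36 pitch 34.9 ctr [22.   5.8 17.7]
```

Emit:
carry_out:
  slide:
    - [-0.0005, 0.0, 0.0009]
    - [-0.001, 0.0, 0.0017]
    - [-0.001, 0.0, 0.0017]
  roll: [0, 0, 0]
  claw: [0.0, 0.0, 0.0]

```text
clock: 16.92
position: [540.8, -24.0, 267.0]
ee_rot: [-0.059, 0.998, -0.0, -0.001]
contact_force: [-5.9, 1.4, 10.7]
gripper_width: 12.7
grasp_force: 69.1
```

Emit:
carry_out:
  slide:
    - [0, 0, 0]
    - [0, 0, 0]
    - [0, 0, 0]
    - [0.005, 0, -0.0087]
    - [0.015, 0, -0.026]
    - [0.03, 0, -0.052]
    - [0.05, 0, -0.087]
    - [0.05, 0, -0.1]
  roll: [0, 0, 0, 0, 0, 0, 0, 0]
  claw: [0.03, 0.03, 0.03, 0.03, 0.03, 0.03, 0.03, 0.05]

```text
clock: 17.92
position: [490.5, -30.2, 368.3]
ee_rot: [-0.059, 0.998, 0.0, 0.002]
contact_force: [0.2, -0.2, 0.4]
gripper_width: 47.0
grasp_force: 0.0
```

```bash
python3 - <<'E'
from h import *
s=read_state();go(s["position"]+np.array([-60,0,0]),-83.3)
im=get_image("wrist");save(im,"w2");C=cloud(im,s);L=inv(C);b=(im["z_map"]>0)&mask(im,"blue")&(abs(L[...,1])<45)&(abs(L[...,0])<60)
print(b.sum(),np.percentile(L[b],[2,50,98],axis=0).round(1).tolist());n,c,Q=plane(C[b],np.array([-.5,-.06,.86]),ang=30);print(n,inv(c),len(Q))
o=(im["z_map"]>0)&mask(im,"orange")&(abs(L[...,1])<20);print("handle",np.percentile(L[o],[2,50,98],axis=0).round(1).tolist())
E
```

```text
slide [ 0.0596  0.0071 -0.0003] roll -89.9 | tool x yaw -173.24 tz [ 0.0046  0.0011 -1.    ] pos [490.5 -30.2 368.3] F [ 0.2 -0.2  0.4] w 47.0 j [ 0.27  0.19 -0.37  0.   -1.01 -1.72] t 17.93
3695 [[-48.4, -30.7, 1.3], [6.9, 0.8, 17.9], [39.0, 29.4, 19.5]]
[-0.49686326 -0.05674464  0.86597167] [-3.0828291  -0.31371074 17.958648  ] 3610Traceback (most recent call last):
  File "<stdin>", line 5, in <module>
    return _quantile_unchecked(
        a, q, axis, out, overwrite_input, method, keepdims, weights)
    return _ureduce(a,
                    func=_quantile_ureduce_func,
    ...<5 lines>...
                    overwrite_input=overwrite_input,
                    method=method)
    r = func(a, **kwargs)
    result = _quantile(arr,
                       quantiles=q,
    ...<2 lines>...
                       out=out,
                       weights=wgt)
    slices_having_nans = np.isnan(arr[-1, ...])
                                  ~~~^^^^^^^^^
IndexError: index -1 is out of bounds for axis 0 with size 0
```

View pics/w2.png

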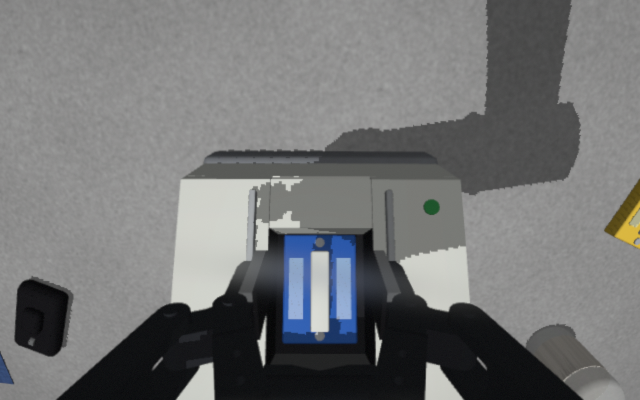

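The wrist picture shows the cassette at (320,290) flat inside the well, its top face measured at z = 18 mm and parallel to the deck. Now the cover.

```bash
python3 - <<'E'
from h import *
p=ch(72,0,87)-57*HX;p[2]+=156
go(p+[0,0,15],-83.3);print(p)
E
```

```text
slide [-0.0511  0.0009 -0.0031] roll -89.9 | tool x yaw -173.21 tz [ 0.0068  0.001  -1.    ] pos [491.5 -30.1 369.2] F [1.2 0.5 1. ] w 50.0 j [ 0.27  0.19 -0.37  0.   -1.01 -1.72] t 17.98
[542.11689838 -23.0911066  357.5580945 ]
```

Emit:
carry_out:
  slide:
    - [0, 0, -0.02]
    - [0, 0, -0.02]
    - [0, 0, -0.02]
    - [0, 0, -0.02]
    - [0, 0, -0.02]
    - [-0.01, 0.001, -0.02]
    - [-0.03, 0.001, -0.02]
    - [-0.0511, 0.001, -0.018]
  roll: [-89.9, -89.9, -89.9, -89.9, -89.9, -89.9, -89.9, -89.9]
  claw: [0.085, 0.085, 0.085, 0.085, 0.085, 0.085, 0.085, 0.085]

```text
clock: 18.98
position: [543.1, -22.8, 382.6]
ee_rot: [0.726, -0.688, -0.0, 0.0]
contact_force: [0.1, -1.1, -0.0]
gripper_width: 85.1
grasp_force: 0.0
```

Emit:
carry_out:
  slide:
    - [0, 0, 0]
    - [0, 0, 0]
  roll: [-4.0, -4.0]
  claw: [0.085, 0.085]

```text
clock: 19.23
position: [542.6, -22.9, 382.2]
ee_rot: [0.747, -0.665, -0.001, 0.001]
contact_force: [-0.0, -0.1, -0.1]
gripper_width: 84.8
grasp_force: 0.0
```

```bash
python3 - <<'E'
from h import *
p=ch(72,0,87)-57*HX;p[2]+=156
go(p,-83.3)
cover()
E
```

```text
slide [0.0001 0.0005 0.0246] roll -0.1 | tool x yaw -83.37 tz [-1.7e-03 -2.0e-04 -1.0e+00] pos [542.6 -22.9 382.2] F [-0.  -0.1 -0.1] w 84.8 j [ 0.26  0.26 -0.23 -0.   -1.08 -0.14] t 19.23
side handle 131 [[58.9, -5.7, 61.7], [72.4, 7.8, 81.0], [86.6, 10.5, 87.9]]
```

Emit:
carry_out:
  slide:
    - [0, 0, 0.015]
    - [0, 0, 0.021]
    - [0, 0, 0.024]
    - [0, 0, 0.024]
  roll: [0, 0, 0, 0]
  claw: [0.085, 0.085, 0.085, 0.085]

```text
clock: 19.77
position: [542.3, -22.9, 359.0]
ee_rot: [0.747, -0.665, -0.0, 0.0]
contact_force: [-0.4, -0.1, -0.3]
gripper_width: 85.1
grasp_force: 0.0
```

Emit:
carry_out:
  slide:
    - [0, 0, 0.001]
    - [0, 0, 0.002]
    - [0, 0, 0.003]
    - [0, 0, 0.003]
  roll: [0, 0, 0, 0]
  claw: [0.085, 0.085, 0.085, 0.085]

```text
clock: 20.27
position: [542.4, -22.9, 357.9]
ee_rot: [0.747, -0.664, 0.001, -0.001]
contact_force: [-3.6, 0.6, 7.5]
gripper_width: 84.7
grasp_force: 3.4
```

Emit:
carry_out:
  slide:
    - [0, 0.003, 0.003]
    - [0, 0.008, 0.006]
    - [0, 0.014, 0.0095]
    - [0, 0.02, 0.013]
    - [0, 0.026, 0.0165]
    - [0, 0.032, 0.02]
    - [0, 0.038, 0.0235]
    - [0, 0.038, 0.0235]
  roll: [0, 0, 0, 0, 0, 0, 0, 0]
  claw: [0.085, 0.085, 0.085, 0.085, 0.085, 0.085, 0.085, 0.085]

```text
clock: 21.28
position: [504.1, -27.4, 335.2]
ee_rot: [0.748, -0.664, 0.001, -0.001]
contact_force: [-6.5, 1.9, 12.1]
gripper_width: 84.5
grasp_force: 7.1
```

```bash
python3 - <<'E'
from h import *
cover();cover(n="scene")
E
```

```text
side handle 112 [[14.5, -5.1, 60.8], [31.0, 7.9, 77.8], [42.5, 10.5, 89.5]]
scene handle 97 [[21.6, -4.5, 60.1], [38.6, 5.9, 76.6], [47.9, 8.6, 88.4]]
```

Emit:
carry_out:
  slide:
    - [0, 0.008, 0.0045]
    - [0, 0.016, 0.009]
    - [0, 0.024, 0.0137]
    - [0, 0.032, 0.0183]
    - [0, 0.04, 0.023]
    - [0, 0.048, 0.0277]
    - [0, 0.055, 0.0317]
    - [0, 0.059, 0.034]
  roll: [0, 0, 0, 0, 0, 0, 0, 0]
  claw: [0.085, 0.085, 0.085, 0.085, 0.085, 0.085, 0.085, 0.085]

```text
clock: 22.38
position: [445.8, -34.2, 301.2]
ee_rot: [0.748, -0.664, 0.001, -0.001]
contact_force: [-7.3, 1.3, 16.5]
gripper_width: 85.1
grasp_force: 9.0
```

```bash
python3 - <<'E'
from h import *
cover();cover(n="scene")
s=read_state();print(inv(s["position"]+57*HX-[0,0,156]))
for g in (8,-2):
    p=ch(-27,0,75)+(-42.5+g)*HX;p[2]+=157;go(p,-83.3)
E
```

```text
side handle 116 [[-53.6, -4.7, 60.0], [-36.8, 7.8, 77.7], [-25.2, 11.3, 91.1]]
scene handle 96 [[-49.0, -5.7, 60.1], [-28.4, 5.9, 76.5], [-21.6, 8.9, 89.1]]
[-40.60284539   0.17272578  86.64627556]
slide [ 0.0002 -0.0401  0.0023] roll 0.1 | tool x yaw -83.24 tz [ 0.0014  0.     -1.    ] pos [445.4 -34.3 301. ] F [-8.5  1.7 15.6] w 84.7 j [ 0.29  0.2  -0.56  0.   -0.81 -0.17] t 22.48
slide [ 0.0002 -0.0301  0.0023] roll 0.1 | tool x yaw -83.24 tz [ 0.0014  0.     -1.    ] pos [445.4 -34.3 301. ] F [-8.5  1.7 15.6] w 84.7 j [ 0.29  0.2  -0.56  0.   -0.81 -0.17] t 22.48
```

Emit:
carry_out:
  slide:
    - [0, 0, -0.02]
    - [0, -0.03, -0.028]
    - [0, -0.044, -0.02]
    - [0, -0.044, 0.0]
    - [0, -0.044, 0.002]
    - [0, -0.04, 0.003]
    - [0, -0.035, 0.004]
    - [0, -0.031, 0.005]
  roll: [0, 0, 0, 0, 0, 0, 0, 0]
  claw: [0.085, 0.085, 0.085, 0.085, 0.085, 0.085, 0.085, 0.085]

```text
clock: 23.48
position: [478.7, -30.2, 295.4]
ee_rot: [0.748, -0.664, 0.003, -0.004]
contact_force: [10.0, -0.1, -1.5]
gripper_width: 85.1
grasp_force: 3.7
```

Emit:
carry_out:
  slide:
    - [0, 0.001, 0.0005]
    - [0, 0.002, 0.001]
    - [0, 0.003, 0.001]
  roll: [0, 0, 0]
  claw: [0.085, 0.085, 0.085]

```text
clock: 23.85
position: [477.5, -30.2, 295.6]
ee_rot: [0.748, -0.664, 0.005, -0.006]
contact_force: [10.6, -0.4, -1.7]
gripper_width: 85.1
grasp_force: 4.4
```

```bash
python3 - <<'E'
from h import *
cover();cover(n="scene")
p=ch(-27,0,75)+(-42.5)*HX;p[2]+=157;go(p,-83.3)
E
```

```text
side handle 128 [[-55.2, -4.8, 61.7], [-41.3, 7.7, 81.0], [-27.8, 10.7, 88.4]]
scene handle 76 [[-52.5, -2.9, 62.3], [-39.5, 6.4, 84.1], [-23.6, 9.0, 90.8]]
slide [ 0.0005  0.0001 -0.003 ] roll 0.1 | tool x yaw -83.19 tz [ 0.016   0.0022 -0.9999] pos [477.5 -30.2 295.6] F [ 9.6 -0.1 -1.4] w 85.0 j [ 0.28  0.25 -0.5   0.   -0.8  -0.16] t 23.95
```

Emit:
carry_out:
  slide:
    - [0, 0.001, 0.0005]
    - [0, 0.002, 0.001]
    - [0, 0.003, 0.0015]
    - [0, 0.004, 0.002]
    - [0, 0.004, 0.002]
  roll: [0, 0, 0, 0, 0]
  claw: [0.085, 0.085, 0.085, 0.085, 0.085]

```text
clock: 24.58
position: [475.8, -30.3, 295.2]
ee_rot: [0.748, -0.663, 0.008, -0.009]
contact_force: [15.6, -1.3, -0.1]
gripper_width: 84.9
grasp_force: 6.5
```

```bash
python3 - <<'E'
from h import *
cover()
p=ch(-27,0,75)+(-42.5)*HX;p[2]+=157;go(p,-83.3)
E
```

```text
side handle 128 [[-55.7, -5.3, 62.0], [-41.5, 7.5, 81.2], [-27.7, 10.3, 87.9]]
slide [ 0.0006 -0.0015 -0.0035] roll 0.2 | tool x yaw -83.13 tz [ 0.0246  0.0031 -0.9997] pos [475.8 -30.3 295.2] F [16.2 -1.6  0.5] w 85.0 j [ 0.28  0.25 -0.51  0.01 -0.79 -0.16] t 24.62
```

Emit:
carry_out:
  slide:
    - [0, -0.006, -0.003]
    - [0, -0.012, -0.01]
    - [0, -0.012, -0.05]
    - [0, -0.012, -0.1]
    - [0, 0.0, -0.15]
    - [0, 0.02, -0.17]
    - [0, 0.02, -0.17]
    - [0, 0.02, -0.17]
  roll: [0, 0, 0, 0, 0, 0, 0, 0]
  claw: [0.085, 0.085, 0.085, 0.085, 0.085, 0.085, 0.085, 0.085]

```text
clock: 25.62
position: [449.5, -33.9, 459.8]
ee_rot: [0.747, -0.665, -0.001, 0.001]
contact_force: [0.6, -0.3, -0.8]
gripper_width: 85.3
grasp_force: 0.0
```

```bash
python3 - <<'E'
from h import *
go(read_state()["position"])
im=cover(nm="f1");C=cloud(im);L=inv(C)
cover(n="scene",nm="f2")
for k in(0,):
    b=(im["z_map"]>0)&mask(im,"black")&(abs(L[...,1])<45)&(abs(L[...,0])<90)
    P=L[b];print("plate",len(P),np.percentile(P,[1,50,99],axis=0).round(1).tolist(), "in well",(P[:,2]<50).sum())
E
python3 - <<'E'
import cv2,numpy as np
a=cv2.imread("pics/f1.png")[60:380,180:480];b=cv2.imread("pics/f2.png")[60:380,230:410]
cv2.imwrite("pics/f3.png",cv2.resize(np.hstack([a,b]),None,fx=1.6,fy=1.6,interpolation=cv2.INTER_CUBIC))
E
```

```text
slide [0. 0. 0.] roll 0 | tool x yaw -83.32 tz [-2.2e-03 -1.0e-04 -1.0e+00] pos [449.5 -33.9 459.8] F [ 0.6 -0.3 -0.8] w 85.3 j [ 0.29  0.04 -0.3  -0.   -1.23 -0.17] t 25.62
side handle 133 [[-55.4, -6.9, 61.2], [-40.9, 6.9, 80.2], [-27.4, 10.5, 88.2]]
scene handle 123 [[-50.8, -6.0, 60.7], [-31.7, 4.2, 82.7], [-22.9, 8.7, 90.0]]
plate 3060 [[-52.9, -42.2, 52.1], [33.3, 12.1, 314.1], [87.9, 41.6, 421.5]] in well 4
```

View pics/f3.png

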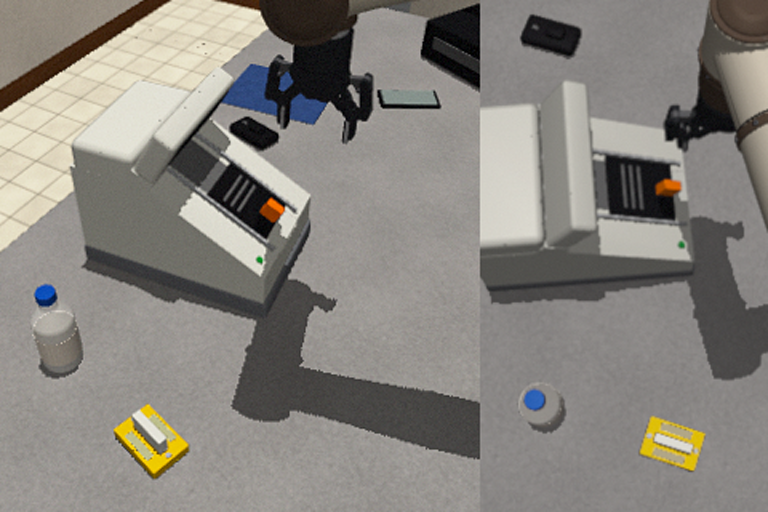

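The crops show the cover closed, with the handle at its lower end at (271,208) in the left crop. The yellow cassette, bottle and mouse are untouched, and the gripper is clear of everything.

```bash
python3 -c "
from bench import job_done;print(job_done())"
```

```text
the job is handed in; nothing more can be done
None
```

I opened the cover to its upper stop, laid the blue cassette flat on the chamber floor and slid the cover back down to its lower stop; the job is handed in at about 26 s on the clock, the other things were not touched, and no verdict was shown.

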